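# Wind the cheese press down with its loose crank

## Robot

A 7-joint arm with a two-finger parallel gripper is mounted at the origin on the work surface. World frame = base frame: x ahead of the robot, y to its left, z up, the work surface at z = 0. Lengths are in mm, angles in rad, forces in N, time in s.
With the tool pointing down it reaches from about 400 to 850 mm from the base axis. Payload 4.4 kg.
Tool frame: the origin (TCP) lies on the centre line of the jaws, within the pads' length; the fingertips stand env.nose_length ahead of it and the grasp point (between the pads) is the TCP (env.nose_length is the distance from the TCP to the fingertips, in mm); z points along the fingers, y is the line along which they close (so a half turn about z gives the same grasp; the last joint's range is limited). The gripper opens to 94 mm and grips with 3 to 60 N. Pads are 16 mm wide; open, the fingers measure 119 mm over their backs; the gripper's body (75 mm by 177 mm) begins 78 mm behind the grasp point.
Start: joints at [-1.415, 0.628, 0.038, 1.517, -0.027, 0.996, -0.02], TCP at [142.965, 634.097, 224.478] pointing down, gripper open.
Joint ranges: [-3.06, 3.06], [-0.37, 2.12], [-1.25, 1.32], [0.18, 2.47], [-1.1, 4.24], [0.23, 1.98], [-2.94, 2.94]. Speed limits (rad/s): [2.57, 2.57, 3.14, 3.14, 3.14, 3.14, 3.14].

## Interface

Orientations are given as a unit quaternion [x, y, z, w].
In Python, from rig import env, camera, camera_info gives the robot as it stands.
- The arm moves only by the tool step_arm, never from a script. Its argument "motion" is one flat list of numbers, 7 for each row, row after row: the shift along the tool's x, y, z in units of 0.3 m (1.0 is 0.3 m), then the turn, a rotation vector about the tool's x, y, z in units of 180 degrees (1.0 is 180 degrees), then the finger opening in mm, from 0 to 94. A call has 1 to 20 rows; each row shifts and turns the commanded pose from where the row before left it, along the tool's axes as they then stand; what a row does not reach is not made up. A row lasts 1/12 s, in which the tool goes at most 41.7 mm and 7.16 degrees, less where a joint would pass 70% of its speed; a pose out of reach is approached as far as the arm can. A call with a number of a shift or a turn outside -1 to 1 is refused whole. A call with a gripper value outside its range is refused whole. The fingers move at their own pace and stop on an object; the grip force is fixed at half the most. Time passes only in rows, so rows that do not move let the fingers close. It gives the time, the measured TCP pose, the force, the opening and the grip force at its end, in the units of the state.
- env.get_obs(): the state, without advancing time (a new reading comes with each control period).
- camera(name): name is "side" or "top" or "wrist"; returns the picture (400x640x3 uint8, red, green, blue); there is no depth.
- camera_info(name): a dict with "mtx" (3x3 intrinsics, pixels), "distortion" ([k1, k2, p1, p2, k3] as OpenCV has them; the pictures are not rectified), "view" (4x4, takes a point from world to camera coordinates). Camera axes: x right, y down, z forward; pixel columns grow to the right and rows downward; lengths in mm; the calibration is good to about 2 mm. A picture is of the moment at which its call begins: read the wrist's pose just before it. camera_info takes no time and is no camera call; for the wrist camera it gives the pose at the moment of the call.
- env.sign_off(): hands the job in; it is judged then, once.
The state is a dict: "t": time; "joints": joint angles; "joint_vel": joint speeds; "joint_efforts": joint torques, N m; "tool_pos": TCP position; "orientation": TCP orientation; "wrist_force": force on the tool from outside, world axes, zero at the start; "wrist_torque": the same for the moment, N m; "finger_gap": finger opening in mm; "gripper_force": force on a finger pad.
Only numpy, scipy, OpenCV 4.12 (cv2) and the standard library are available. Lean on these libraries where they do the work, as an engineer would, in place of code of your own. Each camera call takes 0.05 s, during which the arm holds its last target. There are 200 camera calls.

## Task

Take the loose crank, fit it fully home on the square shaft that stands up on top of the cheese press, and wind it clockwise (seen from above), round and round, until the press plate is down on the wooden follower of the mould. Leave the crank fitted on the shaft and let go of it, without knocking about the other things on the counter.

Things in the scene. Friction and masses are not known exactly. Their poses are not given: they have to be found in the camera images.
- crank_hub (a point): Centre, half-way up, of the hub of the loose dark steel crank (0.35 to 0.7 kg): a square block 44 x 44 mm, 48 mm tall, at the start standing on the counter. x points along the arm to the hand grip, z up. In its underside is a square socket 22.6 mm wide, 40 mm deep, sides parallel to the hub's. The two y faces are free for gripping; the crank balances near the hub.
- crank_arm (a point): Middle of the crank's arm, on its top face, 60 mm along x from the hub's axis and 48 mm above the hub's underside. The arm is a flat bar 22 mm wide and 10 mm thick reaching 112 mm (boss under the grip: 115 mm) from the axis along +x; opposite it a stubby counterweight (36 mm wide, 32 to 48 mm above the underside) reaches 52 mm.
- crank_grip (a point): Centre of the crank's upright wooden hand grip, 100 mm along x from the hub's axis and 57 mm above the hub's centre; axes as crank_hub's. The grip is round, 27 mm in diameter, 58 mm tall (52 to 110 mm above the hub's underside), and spins freely on its own upright pin, so that it can be held while the crank goes round.
- shaft_seat (a point): On the axis of the press's upright square shaft, at the top of the round collar (167 mm up) on which the hub comes to rest. Turns with the shaft: x, y are square to its flats, z up. The shaft is 20 mm square for 30 mm above this point, then tapers to 13 mm in an 8 mm tip. The crank fits in any of four quarter turns, with about 7 degrees of play; fully home, crank_hub is 24 mm above this point.
- press: The cheese press, fixed to the counter, left or right (the crank is on the other side); origin under its centre, below the shaft; y along the crosshead. Wooden base board 160 x 220 mm, two steel columns, aluminium crosshead 210 mm long, 50 mm wide, its top 157 mm up (column nuts 7 mm higher).
- shaft (a joint): Turn of the press shaft in rad, growing clockwise as seen from above: 0 with the plate 34 mm above the follower, 13.5 with the plate down on it, where it stops hard. It starts between 0 and 3.5, so 1.6 to 2.15 full turns are needed. It turns stiffly (about 0.15 N m, 1.5 N at the hand grip) and stays where it is left, but a knock on it turns it.
- plate_under (a point): Centre of the underside of the steel press plate (90 x 90 mm with guide arms to the columns); it sinks 15.8 mm for each turn of the shaft.
- follower_top (a point): Centre of the top of the wooden follower in the steel mould on the press base, 80 mm above the counter: where the plate must come down.
- spice_jar: Glass jar with a dark lid, 48 mm in diameter, 100 mm tall, in the middle between press and crank; origin under its centre. To be left alone.
- tin_can: Tin can, 74 mm in diameter, 105 mm tall, at the back; origin under its centre. To be left alone.
- vinegar: Amber bottle, 72 mm in diameter, 180 mm tall, left; origin under its centre. To be left alone.
- mug: White mug, 80 mm in diameter, 90 mm tall, left; origin under its centre. To be left alone.
- bowl: Steel bowl, 130 mm in diameter, 55 mm tall, right; origin under its centre. To be left alone.
- carton: Cardboard carton 60 x 110 mm, 150 mm tall, at the back; origin under its centre. To be left alone.
- spoon: Wooden-handled spoon lying on the right of the counter, about 180 mm long, with a steel bowl. To be left alone.
Not all that is in view belongs to the job. Leave any purple look-alike of the part that bears crank_hub alone.

How it is judged (in metres and radians):
On the way, in this order (a step that is already met when the one before it is completed fails the run):
1. the crank is fully home on the shaft before it is wound (hub centre within 6 mm of the shaft's axis, underside within 5 mm of the collar, shaft still below 5.5 rad) (horizontal distance between crank_hub and shaft_seat below 0.006 m and z of crank_hub in the frame of shaft_seat between 0.015 and 0.029 m and value of joint shaft below 5.5 rad), for 0.2 s.
2. the shaft is wound past 9 rad with the crank on it (horizontal distance between crank_hub and shaft_seat below 0.01 m and z of crank_hub in the frame of shaft_seat below 0.045 m and value of joint shaft above 9 rad), for 0.1 s.
At the end, for the whole second after the job is handed in: The shaft is wound to at least 12.9 rad (the plate within about 1.5 mm of the follower) and still, and the crank is released and home on the shaft: hub within 6 mm of the shaft's axis and its underside within 5 mm of the collar (value of joint shaft above 12.9 rad and distance between plate_under and follower_top below 0.003 m and horizontal distance between crank_hub and shaft_seat below 0.006 m and z of crank_hub in the frame of shaft_seat between 0.015 and 0.029 m and velocity of joint shaft between -0.1 and 0.1 rad/s); the robot touches nothing.
It fails at once if another thing on the counter is shifted by more than 50 mm (distance of any of spice_jar, tin_can, vinegar, mug, bowl, carton, spoon from where it was at the start of the episode above 0.05 m).
It also fails if it takes over 72 s, if anything falls off the work surface, if the arm or the gripper's body presses on something with over 40 N, if the wrist force passes 120 N, or if a joint passes its speed limit or range.

## Working session

There is one attempt and no reset: what is moved stays moved. The work goes in short steps, Python scripts to look and compute and a tool call to move; the robot and the scene stay as the last step left them, time stands still between calls to the robot, and variables do not carry over. Pictures are saved under pics/ and viewed, at most 10 in all, crops included, and the job is handed in when it is done.

Besides the shell and the picture viewer there is one more tool, called after "Emit:" as name(argument=value, ...) on one line, values as JSON. step_arm: Moves the arm, as the interface text tells. Its arguments: {"type":"object","properties":{"motion":{"type":"array","items":{"type":"number"}}},"required":["motion"]}

```bash
ls; mkdir -p pics
python3 - <<'E'
from rig import env,camera,camera_info
import cv2,numpy as np
print(env.nose_length, env.get_obs())
for n in("side","top"):
    i=camera_info(n);print(n,i["mtx"].tolist(),i["distortion"],np.round(i["view"],3).tolist())
    cv2.imwrite(f"pics/{n}0.png",camera(n)[:,:,::-1])
E
```

```text
pics
19.0 {'t': 0.0, 'joints': array([-1.41480544,  0.6293148 ,  0.0384075 ,  1.51835068, -0.0269654 ,
        0.99632762, -0.01997457]), 'joint_vel': array([-2.81304987e-03,  3.65494671e-04, -2.10416251e-03, -9.74437606e-04,
        1.25920223e-03,  9.86290437e-05, -1.60855257e-04]), 'joint_efforts': array([-1.51693389e-04, -5.49721026e+01,  1.14314474e+00, -1.86641407e+01,
       -5.23107243e-02,  2.35090381e-02,  1.58122066e-04]), 'tool_pos': array([142.80693375, 633.46670828, 223.57933471]), 'orientation': array([ 1.10632197e-01,  9.93860971e-01, -9.37531878e-04, -8.83621225e-05]), 'wrist_force': array([ 1.03476874, -1.11587435,  0.1884939 ]), 'wrist_torque': array([ 0.0030981 ,  0.02748852, -0.01361555]), 'gripper_force': 0.0, 'finger_gap': 93.86246024695821}
side [[387.92139709528124, 0.0, 320.12535603295305], [0.0, 387.92139709528124, 205.47351216326902], [0.0, 0.0, 1.0]] [-0.0370498  0.         0.         0.         0.       ] [[0.93, -0.367, 0.009, -507.907], [-0.27, -0.7, -0.662, 203.844], [0.249, 0.613, -0.75, 1155.148], [0.0, 0.0, 0.0, 1.0]]
top [[453.1874855767022, 0.0, 319.41054038117545], [0.0, 453.1874855767022, 207.67097468805238], [0.0, 0.0, 1.0]] [-0.080052  0.        0.        0.        0.      ] [[0.016, -1.0, 0.006, -29.239], [-0.987, -0.017, -0.161, 549.67], [0.161, -0.003, -0.987, 1516.462], [0.0, 0.0, 0.0, 1.0]]
```

View pics/side0.png

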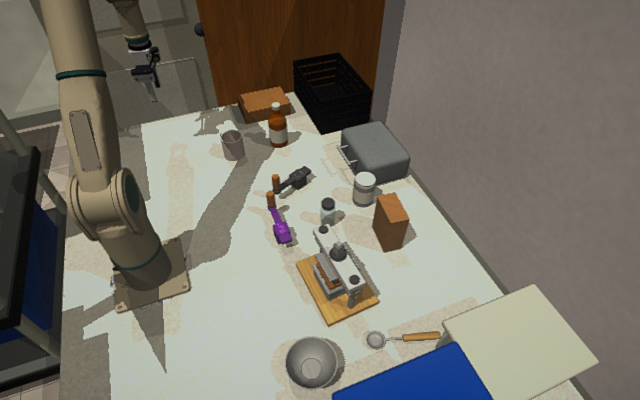

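View pics/top0.png

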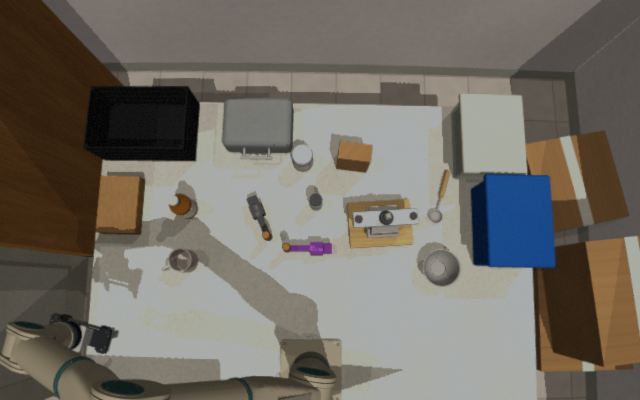

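The dark crank has its hub at about (257,208) in the top view and its grip at (267,236). The purple look-alike is at (286–330,248), so the dark steel one is the one meant. The press is on the right, with its shaft near (387,217). I'll measure these and confirm in a crop.

```bash
cat > h.py <<'E'
from rig import env,camera,camera_info
import cv2,numpy as np
from scipy.spatial.transform import Rotation as R
def ray(info,uv):
    p=cv2.undistortPoints(np.array([[uv]],float),info["mtx"],info["distortion"])[0,0]
    V=np.array(info["view"]);r=V[:3,:3];return -r.T@V[:3,3], r.T@np.array([p[0],p[1],1])
def plane(info,uv,z):
    o,d=ray(info,uv);return o+d*(z-o[2])/d[2]
def proj(info,P):
    V=np.array(info["view"]);q,_=cv2.projectPoints(np.array(P,float).reshape(-1,3),cv2.Rodrigues(V[:3,:3])[0],V[:3,3],info["mtx"],info["distortion"]);return q[:,0]
def tri(a,b):
    A=np.zeros((3,3));B=np.zeros(3)
    for o,d in(a,b):
        d=d/np.linalg.norm(d);M=np.eye(3)-np.outer(d,d);A+=M;B+=M@o
    return np.linalg.solve(A,B)
def delta(target,yaw_x=None):
    o=env.get_obs();r=R.from_quat(o["orientation"]);return r.inv().apply(np.array(target)-o["tool_pos"])
E
python3 - <<'E'
from h import *
i=camera_info("top")
for n,uv,z in(("hubtop",(256,203),48),("armmid",(260,215),48),("grip",(266.5,235),110),("shaft",(386.5,216.5),200),("nutL",(359,219),164),("nutR",(413.5,215.5),164),("jar",(316,200),100),("purple grip",(286,247),110),("purple hub",(320,248),48),("tin",(302,154),105),("carton",(354,150),150),("vin",(178,203),180)):
    print(n,plane(i,uv,z).round(0))
im=cv2.imread("pics/top0.png")
a=cv2.resize(im[175:265,235:335],None,fx=5,fy=5,interpolation=2)
b=cv2.resize(im[190:255,340:425],None,fx=3,fy=3,interpolation=2)
c=np.zeros((450,755,3),np.uint8);c[:,:500]=a;c[:195,500:755]=b
s=cv2.imread("pics/side0.png")[215:300,295:380];c[195:450,500:]=cv2.resize(s,None,fx=3,fy=3,interpolation=2)
cv2.imwrite("pics/crop.png",c)
o=env.get_obs();w=camera_info("wrist")
V=w["view"];print(w["mtx"],w["distortion"]);T=np.eye(4);T[:3,:3]=R.from_quat(o["orientation"]).as_matrix();T[:3,3]=o["tool_pos"];print((V@T).round(2));print(T.round(3))
E
```

```text
hubtop [562. 198.  48.]
armmid [521. 183.  48.]
grip [446. 151. 110.]
shaft [ 501. -228.  200.]
nutL [ 496. -146.  164.]
nutR [ 510. -320.  164.]
jar [567.  -8. 100.]
purple grip [408.  87. 110.]
purple hub [411. -24.  48.]
tin [723.  42. 105.]
carton [ 727. -130.  150.]
vin [535. 428. 180.]
[[341.97035259   0.         325.28736173]
 [  0.         341.97035259 199.63376236]
 [  0.           0.           1.        ]] [-0.00442526  0.          0.          0.          0.        ]
[[  0.     1.    -0.     0.38]
 [ -0.97  -0.    -0.24  28.8 ]
 [ -0.24   0.     0.97 171.85]
 [  0.     0.     0.     1.  ]]
[[-9.76000e-01  2.20000e-01 -0.00000e+00  1.42838e+02]
 [ 2.20000e-01  9.76000e-01 -2.00000e-03  6.33528e+02]
 [-0.00000e+00 -2.00000e-03 -1.00000e+00  2.23671e+02]
 [ 0.00000e+00  0.00000e+00  0.00000e+00  1.00000e+00]]
```

View pics/crop.png

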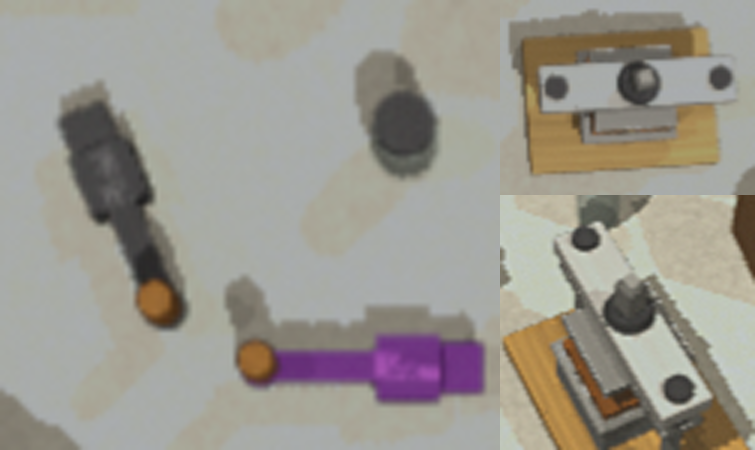

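The crop confirms it: the dark steel crank has its hub at about (257,211) and its grip top at (266,235). The purple one is the decoy. The shaft is at about (387,216), seen over the crosshead. I'll move over the hub, then look closely.

Emit:
step_arm(motion=[-0.08,-0.057,0,0,0,0,94,-0.08,-0.057,0,0,0,0,94,-0.08,-0.057,0,0,0,0,94,-0.08,-0.057,0,0,0,0,94,-0.08,-0.057,0,0,0,0,94,-0.08,-0.057,0,0,0,0,94,-0.08,-0.057,0,0,0,0,94,-0.08,-0.057,0,0,0,0,94,-0.08,-0.057,0,0,0,0,94,-0.08,-0.057,0,0,0,0,94,-0.08,-0.057,0,0,0,0,94,-0.08,-0.057,0,0,0,0,94,-0.08,-0.057,0,0,0,0,94,-0.08,-0.057,0,0,0,0,94,-0.08,-0.057,0,0,0,0,94,-0.08,-0.057,0,0,0,0,94,-0.08,-0.057,0,0,0,0,94,-0.08,-0.057,0,0,0,0,94,-0.08,-0.057,0,0,0,0,94,-0.08,-0.057,0,0,0,0,94])

```text
t: 1.77
tool_pos: [536.5, 193.6, 224.1]
orientation: [0.111, 0.994, -0.0, -0.0]
wrist_force: [-0.2, 0.2, 0.4]
finger_gap: 94.2
gripper_force: 0.0
```

Emit:
step_arm(motion=[0,0,0,0,0,0.039,94,0,0,0,0,0,0.039,94,0,0,0,0,0,0.039,94,0,0,0,0,0,0.039,94,0,0,0,0,0,0.039,94,0,0,0,0,0,0.039,94,0,0,0,0,0,0.039,94,0,0,0,0,0,0.039,94,0,0,0,0,0,0.039,94,0,0,0,0,0,0.039,94,0,0,0,0,0,0.039,94,0,0,0,0,0,0.039,94,0,0,0,0,0,0.039,94,0,0,0,0,0,0.039,94,0,0,0,0,0,0.039,94,0,0,0,0,0,0.039,94,0,0,0,0,0,0.039,94,0,0,0,0,0,0.039,94,0,0,0,0,0,0.039,94,0,0,0,0,0,0.039,94])

```text
t: 3.43
tool_pos: [535.6, 195.0, 224.1]
orientation: [0.973, 0.23, -0.0, -0.0]
wrist_force: [-0.9, 0.2, 0.0]
finger_gap: 93.6
gripper_force: 0.0
```

Run:
```python
from h import *
o=env.get_obs();i=camera_info("wrist");im=camera("wrist")[:,:,::-1]
print(o["t"],o["tool_pos"],R.from_quat(o["orientation"]).as_matrix().round(3).tolist(),o["joints"].round(2))
cv2.imwrite("pics/w1.png",im);print(np.array(i["view"]).tolist())
```

```text
3.4333 [535.62578593 194.99273509 224.14027109] [[0.894, 0.447, -0.001], [0.447, -0.894, -0.0], [-0.001, -0.0, -1.0]] [-0.86  0.62  0.76  1.76 -0.51  0.97 -1.01]
[[0.4471267945259701, -0.8944703065720575, -0.0007073032037869869, -64.91190868421494], [-0.869138938066209, -0.43465076306292144, 0.23595809057110975, 525.0706716118938], [-0.21136493548854052, -0.10488843992409849, -0.9717629748123846, 523.0264322489547], [0.0, 0.0, 0.0, 1.0]]
```

View pics/w1.png

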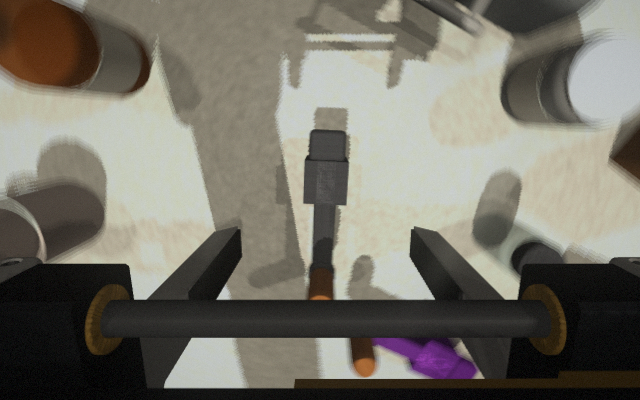

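The wrist view shows the dark crank with its hub top at about columns 304–348, rows 157–205, and its grip at (321,285), lying along the tool x axis. The purple decoy is well off at (430,355).

Run:
```python
from h import *
im=cv2.imread("pics/w1.png");g=im.max(2);i=camera_info("wrist")
for r in list(range(126,256,5)):
    x=np.where(g[r,290:365]<105)[0]+290
    print(r,x.min() if len(x) else None,x.max() if len(x) else None,g[r,326], g[r,312])
for c in((327,157),(325,205),(326,181)): print(c,plane(i,c,48))
o=env.get_obs();T=o["tool_pos"]
print(proj(i,[(T[0],T[1],48)]))
```

```text
126 None None 137 202
131 311 343 52 52
136 310 346 74 66
141 310 346 72 67
146 309 345 71 71
151 309 345 72 67
156 307 345 74 68
161 305 347 67 71
166 305 347 81 74
171 305 347 73 73
176 304 347 79 71
181 304 346 76 71
186 304 346 73 72
191 304 346 82 70
196 304 346 86 75
201 304 345 83 69
206 314 335 70 194
211 314 335 75 200
216 314 334 71 194
221 290 334 67 192
226 314 334 73 178
231 314 334 73 163
236 313 333 74 160
241 313 333 49 147
246 297 333 52 144
251 313 331 44 123
(327, 157) [562.1270153  206.30923084  48.        ]
(325, 205) [517.59888924 186.53487908  48.        ]
(326, 181) [540.23688523 196.58811212  48.        ]
[[325.33259465 185.77897823]]
```

Run:
```python
from h import *
i=camera_info("wrist");a=plane(i,(328,143),48);b=plane(i,(323.8,226),48);d=a-b
print(np.degrees(np.arctan2(d[1],d[0])))
h=plane(i,(325.6,181),48);print(h,delta([h[0],h[1],28]))
```

```text
23.44537241045295
[540.06016642 196.94615602  48.        ] [  5.07638074   0.23464822 195.91058333]
```

Emit:
step_arm(motion=[0.016,0,0,0,0,0.017,94,0,0,0.05,0,0,0,94,0,0,0.05,0,0,0,94,0,0,0.05,0,0,0,94,0,0,0.05,0,0,0,94,0,0,0.05,0,0,0,94,0,0,0.05,0,0,0,94,0,0,0.05,0,0,0,94,0,0,0.05,0,0,0,94,0,0,0.05,0,0,0,94,0,0,0.05,0,0,0,94,0,0,0.05,0,0,0,94,0,0,0.05,0,0,0,94,0,0,0.025,0,0,0,94,0,0,0.02,0,0,0,94,0,0,0,0,0,0,94])

```text
t: 4.82
tool_pos: [539.6, 196.9, 30.0]
orientation: [0.978, 0.207, -0.001, 0.0]
wrist_force: [-0.5, -0.6, 1.0]
finger_gap: 94.3
gripper_force: 0.0
```

Emit:
step_arm(motion=[0,0,0,0,0,0,20,0,0,0,0,0,0,20,0,0,0,0,0,0,20,0,0,0,0,0,0,20,0,0,0,0,0,0,20,0,0,0,0,0,0,20,0,0,0,0,0,0,20,0,0,0,0,0,0,20,0,0,0,0,0,0,20,0,0,0,0,0,0,20])

```text
t: 5.65
tool_pos: [540.2, 197.2, 31.0]
orientation: [0.978, 0.206, -0.0, -0.0]
wrist_force: [0.1, 1.1, 1.0]
finger_gap: 43.8
gripper_force: 29.9
```

Emit:
step_arm(motion=[0,0,-0.03,0,0,0,20,0,0,-0.05,0,0,0,20,0,0,-0.07,0,0,0,20,0,0,-0.07,0,0,0,20,0,0,-0.07,0,0,0,20,0,0,-0.07,0,0,0,20,0,0,-0.07,0,0,0,20,0,0,-0.07,0,0,0,20,0,0,-0.07,0,0,0,20,0,0,-0.07,0,0,0,20,0,0,-0.07,0,0,0,20,0,0,-0.07,0,0,0,20,0,0,-0.07,0,0,0,20,0,0,-0.03,0,0,0,20])

```text
t: 6.82
tool_pos: [540.5, 196.6, 297.1]
orientation: [0.979, 0.206, 0.001, -0.0]
wrist_force: [1.5, 0.1, -5.7]
finger_gap: 43.9
gripper_force: 29.9
```

Emit:
step_arm(motion=[-0.054,0.066,0,0,0,0,20,-0.054,0.066,0,0,0,0,20,-0.054,0.066,0,0,0,0,20,-0.054,0.066,0,0,0,0,20,-0.054,0.066,0,0,0,0,20,-0.054,0.066,0,0,0,0,20,-0.054,0.066,0,0,0,0,20,-0.054,0.066,0,0,0,0,20,-0.054,0.066,0,0,0,0,20,-0.054,0.066,0,0,0,0,20,-0.054,0.066,0,0,0,0,20,-0.054,0.066,0,0,0,0,20,-0.054,0.066,0,0,0,0,20,-0.054,0.066,0,0,0,0,20,-0.054,0.066,0,0,0,0,20,-0.054,0.066,0,0,0,0,20,-0.054,0.066,0,0,0,0,20,-0.054,0.066,0,0,0,0,20,-0.045,0.06,0,0,0,0,20,0,0,0,0,0,0,20])

```text
t: 8.48
tool_pos: [409.4, -273.8, 294.9]
orientation: [0.979, 0.203, -0.001, 0.002]
wrist_force: [-0.1, -0.8, -5.9]
finger_gap: 44.1
gripper_force: 29.9
```

Run:
```python
from h import *
i=camera_info("wrist");im=camera("wrist")[:,:,::-1];o=env.get_obs()
print(o["t"],o["tool_pos"],o["orientation"],o["joints"].round(2),o["finger_gap"])
cv2.imwrite("pics/w2full.png",im)
q=proj(i,[(503,-230,205),(503,-230,167)]).round();print(q)
u,v=map(int,q[0]);v0=max(0,v-60);cv2.imwrite("pics/w2.png",np.hstack([cv2.resize(im[v0:v0+120,max(0,u-60):u+60],(480,480),interpolation=2),cv2.resize(im,(320,200))]) if 0 else cv2.resize(im[v0:v0+120,max(0,u-70):u+70],None,fx=5,fy=5,interpolation=2));print(u,v0)
```

```text
8.5333 [ 410.31728307 -270.98934231  294.5696727 ] [ 9.79031254e-01  2.03708049e-01 -8.81549548e-04  2.37642503e-04] [-0.07  0.42  0.86  1.87 -0.37  1.02 -0.22] 43.67071141621036
[[320.  62.]
 [321.  70.]]
320 2
```

View pics/w2.png

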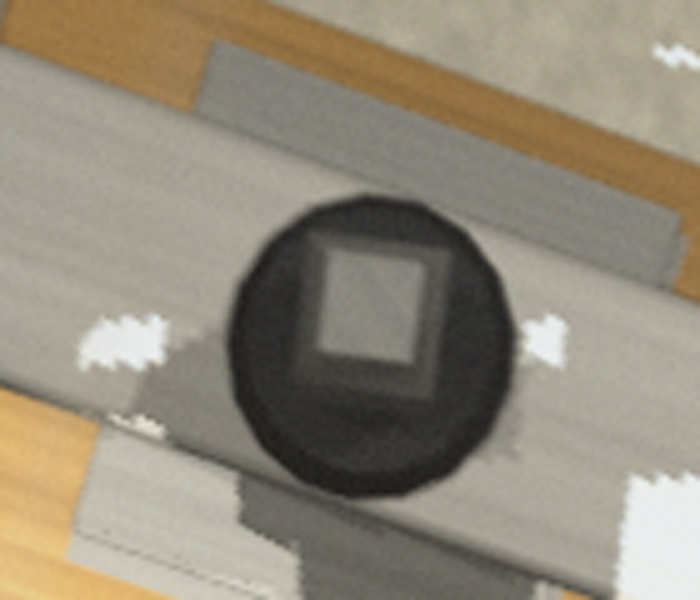

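The close view shows the square tip with corners at crop (324,250), (427,263), (414,362) and (318,352), nearly in line with the tool.

Run:
```python
from h import *
i=camera_info("wrist");o=env.get_obs()
for C,z in(([(324,250),(427,263),(414,362),(318,352)],205),([(307,232),(452,248),(438,400),(293,387)],197)):
    P=np.array([plane(i,(250+u/5,2+v/5),z) for u,v in C])
    E=np.roll(P,-1,0)-P
    print(P.mean(0),np.linalg.norm(E,axis=1).round(1),(np.degrees(np.arctan2(E[:,1],E[:,0]))%90).round(1))
x=R.from_quat(o["orientation"]).as_matrix()[:,0];print(np.degrees(np.arctan2(x[1],x[0]))%90)
c=plane(i,(250+371/5,2+309/5),205);print(c,delta([*c[:2],o["tool_pos"][2]]))
```

```text
[ 504.20355592 -229.29195986  205.        ] [14.1 12.9 13.3 13.1] [16.8 15.9 17.9 19.5]
[ 504.05111563 -229.59566004  197.        ] [20.4 20.4 20.8 20.7] [17.6 18.5 18.6 17.4]
23.50776427581624
[ 503.989224   -229.42153547  205.        ] [102.47785433  -0.75466995  -0.18689228]
```

Emit:
step_arm(motion=[0.0285,0,0,0,0,0,20,0.0285,0,0,0,0,0,20,0.0285,0,0,0,0,0,20,0.0285,0,0,0,0,0,20,0.0285,0,0,0,0,0,20,0.0285,0,0,0,0,0,20,0.0285,0,0,0,0,0,20,0.0285,0,0,0,0,0,20,0.0285,0,0,0,0,0,20,0.0285,0,0,0,0,0,20,0.0285,0,0,0,0,0,20,0.0285,-0.002,0,0,0,0,20,0,0,0,0,0,0.015,20,0,0,0.05,0,0,0.0155,20,0,0,0.05,0,0,0,20,0,0,0.05,0,0,0,20,0,0,0.01,0,0,0,20,0,0,0,0,0,0,20])

```text
t: 10.03
tool_pos: [505.8, -226.1, 246.1]
orientation: [0.987, 0.159, -0.001, -0.001]
wrist_force: [-0.5, 0.0, -6.0]
finger_gap: 44.0
gripper_force: 29.9
```

Run:
```python
from h import *
i=camera_info("top");im=camera("top")[:,:,::-1];j=camera_info("side");jm=camera("side")[:,:,::-1];o=env.get_obs()
x=R.from_quat(o["orientation"]).as_matrix();print(o["t"],o["tool_pos"],np.degrees(np.arctan2(x[1,0],x[0,0])),x[:,2],delta([504.1,-229.5,240]))
s=cv2.resize(jm[205:305,290:390],None,fx=4,fy=4,interpolation=2);t=cv2.resize(im[170:270,340:440],None,fx=4,fy=4,interpolation=2)
cv2.imwrite("pics/c3.png",np.hstack([s,t]))
```

```text
10.1333 [ 506.55688073 -227.11202754  247.60691473] 18.335900109362967 [ 8.04594209e-04 -6.93869328e-04 -9.99999436e-01] [-3.08751592  1.48689348  7.60659059]
```

View pics/c3.png

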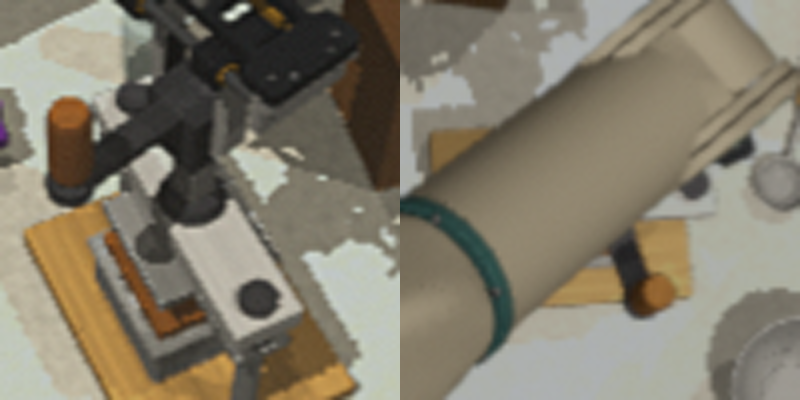

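The crank hangs just above the shaft, and the grip points toward the robot. I'll correct 3 mm and begin to lower.

Emit:
step_arm(motion=[-0.01,0.005,0,0,0,0,20,0,0,0.01,0,0,0,20,0,0,0.01,0,0,0,20,0,0,0.01,0,0,0,20,0,0,0.01,0,0,0,20,0,0,0.01,0,0,0,20,0,0,0.01,0,0,0,20,0,0,0,0,0,0,20])

```text
t: 10.8
tool_pos: [504.4, -230.5, 229.0]
orientation: [0.987, 0.159, 0.001, 0.001]
wrist_force: [2.4, -2.9, -6.2]
finger_gap: 43.8
gripper_force: 29.9
```

Run:
```python
from h import *
o=env.get_obs();print(o["tool_pos"],o["wrist_force"],o["wrist_torque"],delta([504.1,-229.5,222]))
```

```text
[ 504.39633767 -230.46327459  228.96693046] [ 2.43701062 -2.94331229 -6.23664506] [-0.93634862 -0.38565917  0.00837188] [ 0.01641475 -1.0292028   6.96378534]
```

Emit:
step_arm(motion=[0,0,0.008,0,0,0,20,0,0,0.008,0,0,0,20,0,0,0.008,0,0,0,20,0,0,0.008,0,0,0,20,0,0,0.008,0,0,0,20,0,0,0,0,0,0,20])

```text
t: 11.3
tool_pos: [504.7, -231.2, 217.2]
orientation: [0.987, 0.159, 0.001, 0.002]
wrist_force: [3.4, -5.5, -4.6]
finger_gap: 43.8
gripper_force: 29.9
```

Emit:
step_arm(motion=[0,0.004,0.005,0,0,0,20,0,0,0.008,0,0,0,20,0,0,0.008,0,0,0,20,0,0,0.008,0,0,0,20,0,0,0.008,0,0,0,20,0,0,0.008,0,0,0,20,0,0,0.005,0,0,0,20,0,0,0.005,0,0,0,20,0,0,0.003,0,0,0,20,0,0,0,0,0,0,20])

```text
t: 12.13
tool_pos: [504.5, -231.5, 199.6]
orientation: [0.987, 0.159, 0.0, 0.001]
wrist_force: [3.0, -6.6, -4.5]
finger_gap: 43.6
gripper_force: 29.9
```

Run:
```python
from h import *
o=env.get_obs();print(o["tool_pos"],o["wrist_force"],o["wrist_torque"],R.from_quat(o["orientation"]).as_matrix()[:,2])
```

```text
[ 504.5126464  -231.53279101  199.61473234] [ 2.96818235 -6.57075431 -4.47898185] [-1.43581976 -0.46400073 -0.07216327] [ 0.00131733 -0.00236213 -0.99999634]
```

Emit:
step_arm(motion=[0,0.005,0.003,0,0,0,20,0,0,0.004,0,0,0,20,0,0,0.004,0,0,0,20,0,0,0.003,0,0,0,20,0,0,0,0,0,0,20])

```text
t: 12.55
tool_pos: [504.5, -231.7, 198.0]
orientation: [0.987, 0.159, 0.001, -0.001]
wrist_force: [-2.6, 0.2, 20.7]
finger_gap: 43.9
gripper_force: 29.9
```

It's home: underside at about 167 mm with collar contact. Release, rise and go over to the grip.

Emit:
step_arm(motion=[0,0,0,0,0,0,94,0,0,0,0,0,0,94,0,0,0,0,0,0,94,0,0,0,0,0,0,94,0,0,0,0,0,0,94,0,0,0,0,0,0,94,0,0,-0.04,0,0,0,94,0,0,-0.06,0,0,0,94,0,0,-0.06,0,0,0,94,0,0,-0.06,0,0,0,94,0,0,-0.06,0,0,0,94,0,0,-0.06,0,0,0,94,0,0,-0.06,0,0,0,94,-0.05,0,0,0,0,0,94,-0.07,0,0,0,0,0,94,-0.07,0,0,0,0,0,94,-0.07,0,0,0,0,0,94,-0.07,0,0,0,0,0,94,0,0,0,0,0,0,94,0,0,0,0,0,0,94])

```text
t: 14.22
tool_pos: [410.1, -263.2, 316.3]
orientation: [0.987, 0.158, 0.001, -0.0]
wrist_force: [0.8, 0.8, 0.5]
finger_gap: 93.9
gripper_force: 0.0
```

Run:
```python
from h import *
i=camera_info("wrist");im=camera("wrist")[:,:,::-1];o=env.get_obs()
x=R.from_quat(o["orientation"]).as_matrix();print(o["t"],o["tool_pos"],np.degrees(np.arctan2(x[1,0],x[0,0])))
print(proj(i,[(504.3,-230.5,215),(409.3,-261.5,277)]))
cv2.imwrite("pics/w4.png",im)
```

```text
14.2667 [ 411.14961456 -262.72406945  316.05658357] 18.325944042778612
[[322.96402393  70.91735693]
 [322.10237756 230.10620865]]
```

View pics/w4.png

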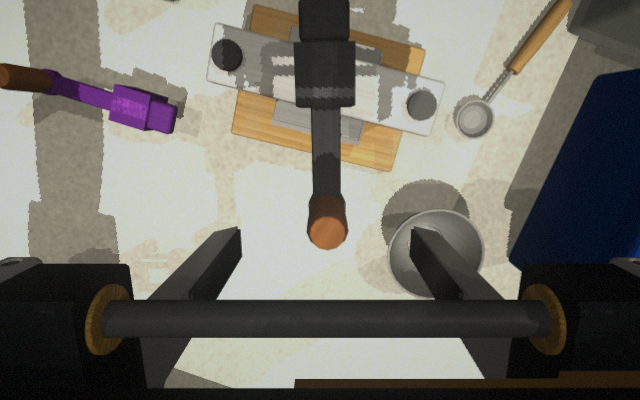

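The crank sits on the shaft: hub top at (325,72) against (323,71) predicted, and grip top at (327,231), between the fingers. Lower and close on it.

Emit:
step_arm(motion=[0,0.009,0.02,0,0,0,94,0,0,0.03,0,0,0,94,0,0,0.03,0,0,0,94,0,0,0.03,0,0,0,94,0,0,0.03,0,0,0,94,0,0,0.03,0,0,0,94,0,0,0.03,0,0,0,60,0,0,0,0,0,0,40,0,0,0,0,0,0,10,0,0,0,0,0,0,10,0,0,0,0,0,0,10,0,0,0,0,0,0,10,0,0,0,0,0,0,10,0,0,0,0,0,0,10,0,0,0,0,0,0,10,0,0,0,0,0,0,10])

```text
t: 15.6
tool_pos: [411.4, -265.4, 255.5]
orientation: [0.987, 0.159, 0.0, 0.0]
wrist_force: [0.4, 1.0, 0.4]
finger_gap: 31.0
gripper_force: 0.0
```

Run:
```python
from h import *
o=env.get_obs();x=R.from_quat(o["orientation"]).as_matrix()
print(o["tool_pos"],o["wrist_force"],o["finger_gap"])
d=o["tool_pos"][:2]-[504.3,-230.5];print(np.hypot(*d),np.degrees(np.arctan2(d[1],d[0])),np.degrees(np.arctan2(x[1,0],x[0,0])))
```

```text
[ 411.44618445 -265.35438299  255.45120255] [0.39688445 0.98555233 0.41875719] 31.032565945238407
99.17993283067062 -159.4254543891287 18.34443455087339
```

Run:
```python
import numpy as np
t=np.radians(178+9*np.arange(21));p=np.c_[np.cos(t),np.sin(t)]/3
d=np.diff(p,axis=0)
print(", ".join(f"{a:.3f}, {b:.3f}, 0, 0, 0, 0, 10" for a,b in d)); print(d.round(3).sum(0))
```

```text
0.002, -0.052, 0, 0, 0, 0, 10, 0.010, -0.051, 0, 0, 0, 0, 10, 0.018, -0.049, 0, 0, 0, 0, 10, 0.026, -0.046, 0, 0, 0, 0, 10, 0.033, -0.041, 0, 0, 0, 0, 10, 0.039, -0.035, 0, 0, 0, 0, 10, 0.044, -0.029, 0, 0, 0, 0, 10, 0.048, -0.022, 0, 0, 0, 0, 10, 0.050, -0.014, 0, 0, 0, 0, 10, 0.052, -0.006, 0, 0, 0, 0, 10, 0.052, 0.002, 0, 0, 0, 0, 10, 0.051, 0.010, 0, 0, 0, 0, 10, 0.049, 0.018, 0, 0, 0, 0, 10, 0.046, 0.026, 0, 0, 0, 0, 10, 0.041, 0.033, 0, 0, 0, 0, 10, 0.035, 0.039, 0, 0, 0, 0, 10, 0.029, 0.044, 0, 0, 0, 0, 10, 0.022, 0.048, 0, 0, 0, 0, 10, 0.014, 0.050, 0, 0, 0, 0, 10, 0.006, 0.052, 0, 0, 0, 0, 10
[ 0.667 -0.023]
```

Emit:
step_arm(motion=[0,0,0,0,0,0,10,0,0,0,0,0,0,10,0,0,0,0,0,0,10,0.002,-0.052,0,0,0,0,10,0.01,-0.051,0,0,0,0,10,0.018,-0.049,0,0,0,0,10,0.026,-0.046,0,0,0,0,10,0.033,-0.041,0,0,0,0,10])

```text
t: 16.27
tool_pos: [415.5, -189.9, 255.7]
orientation: [0.987, 0.159, 0.001, 0.002]
wrist_force: [4.7, -3.7, -5.7]
finger_gap: 26.3
gripper_force: 30.0
```

```bash
cat > w.py <<'E'
from h import *
o=env.get_obs();x=R.from_quat(o["orientation"]).as_matrix();p=o["tool_pos"];d=p[:2]-[504.3,-230.5]
y=np.degrees(np.arctan2(x[1,0],x[0,0]))
print(o["t"],p.round(1),"F",o["wrist_force"].round(1),"gap",round(o["finger_gap"],1),"r",np.hypot(*d).round(1),"theta",((y-np.degrees(np.arctan2(d[1],d[0])))%360).round(1),"yaw",y.round(1),x[:,2].round(3),o["joints"].round(2))
E
python3 w.py
```

```text
16.2667 [ 415.5 -189.9  255.7] F [ 4.7 -3.7 -5.7] gap 26.3 r 97.6 theta 222.9 yaw 18.3 [ 0.003 -0.004 -1.   ] [-0.26  0.42  0.88  2.01 -0.42  0.89 -0.41]
```

Emit:
step_arm(motion=[0.039,-0.035,0,0,0,0,10,0.044,-0.029,0,0,0,0,10,0.048,-0.022,0,0,0,0,10,0.05,-0.014,0,0,0,0,10,0.052,-0.006,0,0,0,0,10,0.052,0.002,0,0,0,0,10,0.051,0.01,0,0,0,0,10,0.049,0.018,0,0,0,0,10,0.046,0.026,0,0,0,0,10,0.041,0.033,0,0,0,0,10,0.035,0.039,0,0,0,0,10,0.029,0.044,0,0,0,0,10,0.022,0.048,0,0,0,0,10,0.014,0.05,0,0,0,0,10,0.006,0.052,0,0,0,0,10])

```text
t: 17.52
tool_pos: [599.7, -194.3, 255.1]
orientation: [0.987, 0.16, -0.001, -0.002]
wrist_force: [-3.1, 2.6, 2.7]
finger_gap: 26.2
gripper_force: 30.0
```

```bash
python3 w.py
```

```text
17.5167 [ 599.7 -194.3  255.1] F [-3.1  2.6  2.7] gap 26.2 r 102.0 theta 357.6 yaw 18.4 [-0.002  0.003 -1.   ] [-0.17  0.69  0.79  1.55 -0.52  1.13 -0.52]
```

Emit:
step_arm(motion=[-0.004,0.052,0,0,0,0,10,-0.012,0.051,0,0,0,0,10,-0.018,0.049,0,0,0,0,10,-0.026,0.046,0,0,0,0,10,-0.033,0.041,0,0,0,0,10,-0.039,0.035,0,0,0,0,10,-0.044,0.029,0,0,0,0,10,-0.048,0.022,0,0,0,0,10,-0.05,0.014,0,0,0,0,10,-0.052,0.006,0,0,0,0,10,-0.052,-0.002,0,0,0,0,10,-0.051,-0.01,0,0,0,0,10,-0.049,-0.018,0,0,0,0,10,-0.046,-0.026,0,0,0,0,10,-0.041,-0.033,0,0,0,0,10,-0.035,-0.039,0,0,0,0,10,-0.029,-0.044,0,0,0,0,10,-0.022,-0.048,0,0,0,0,10,-0.014,-0.05,0,0,0,0,10,-0.006,-0.052,0,0,0,0,10])

```text
t: 19.18
tool_pos: [411.1, -264.3, 255.3]
orientation: [0.987, 0.159, 0.002, -0.0]
wrist_force: [10.2, 1.8, -5.2]
finger_gap: 26.0
gripper_force: 30.0
```

```bash
python3 w.py
```

```text
19.1833 [ 411.1 -264.3  255.3] F [10.2  1.8 -5.2] gap 26.0 r 99.1 theta 178.4 yaw 18.3 [ 0.004  0.001 -1.   ] [-0.06  0.47  0.84  1.93 -0.44  0.93 -0.26]
```

Emit:
step_arm(motion=[0.006,-0.052,0,0,0,0,10,0.01,-0.051,0,0,0,0,10,0.018,-0.049,0,0,0,0,10,0.026,-0.046,0,0,0,0,10,0.033,-0.041,0,0,0,0,10,0.039,-0.035,0,0,0,0,10,0.044,-0.029,0,0,0,0,10,0.048,-0.022,0,0,0,0,10,0.05,-0.014,0,0,0,0,10,0.052,-0.006,0,0,0,0,10,0.052,0.002,0,0,0,0,10,0.051,0.01,0,0,0,0,10,0.049,0.018,0,0,0,0,10,0.046,0.026,0,0,0,0,10,0.041,0.033,0,0,0,0,10,0.035,0.039,0,0,0,0,10,0.029,0.044,0,0,0,0,10,0.022,0.048,0,0,0,0,10,0.014,0.05,0,0,0,0,10,0.004,0.052,0,0,0,0,10])

```text
t: 20.85
tool_pos: [599.0, -193.9, 255.4]
orientation: [0.987, 0.16, 0.0, -0.002]
wrist_force: [2.9, 4.9, 4.9]
finger_gap: 26.4
gripper_force: 30.0
```

```bash
python3 w.py
```

```text
20.85 [ 599.  -193.9  255.4] F [2.9 4.9 4.9] gap 26.4 r 101.5 theta 357.3 yaw 18.5 [-0.     0.005 -1.   ] [-0.17  0.68  0.78  1.55 -0.52  1.13 -0.52]
```

Emit:
step_arm(motion=[-0.002,0.052,0,0,0,0,10,-0.01,0.051,0,0,0,0,10,-0.018,0.049,0,0,0,0,10,-0.013,0.023,0,0,0,0,10,0,0,0,0,0,0,10])

```text
t: 21.27
tool_pos: [603.7, -252.4, 256.2]
orientation: [0.987, 0.158, 0.002, 0.001]
wrist_force: [6.5, -1.0, 1.6]
finger_gap: 26.6
gripper_force: 30.0
```

```bash
python3 - <<'E'
from h import *
j=camera("side")[:,:,::-1]
a=cv2.imread("pics/side0.png")
f=lambda m:cv2.resize(m[225:325,295:375],None,fx=5,fy=5,interpolation=2)
cv2.imwrite("pics/s5.png",np.hstack([f(a),f(j)]))
E
python3 w.py
```

```text
21.3167 [ 603.9 -251.9  256.1] F [ 6.7 -1.9  2. ] gap 26.3 r 101.8 theta 30.4 yaw 18.3 [ 0.004 -0.002 -1.   ] [-0.06  0.71  0.77  1.48 -0.52  1.15 -0.46]
```

View pics/s5.png

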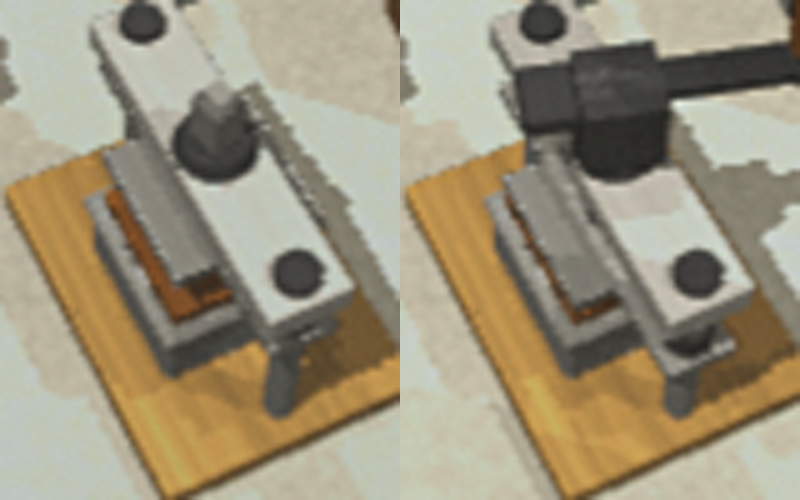

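The side view shows the plate lowered, with a narrow strip of follower still visible, so it isn't at the stop yet. The crank hub is seated on the collar. I'll advance in small, checked steps.

Run:
```python
import numpy as np
t=np.radians(29.5+4.5*np.arange(48));p=np.c_[np.cos(t),np.sin(t)]/3
for k,(a,b) in enumerate(np.diff(p,axis=0)): print(f"{29.5+4.5*k+4.5}:{a:.3f},{b:.3f}",end="  ")
```

```text
34.0:-0.014,0.022  38.5:-0.015,0.021  43.0:-0.017,0.020  47.5:-0.019,0.018  52.0:-0.020,0.017  56.5:-0.021,0.015  61.0:-0.022,0.014  65.5:-0.023,0.012  70.0:-0.024,0.010  74.5:-0.025,0.008  79.0:-0.025,0.006  83.5:-0.026,0.004  88.0:-0.026,0.002  92.5:-0.026,-0.000  97.0:-0.026,-0.002  101.5:-0.026,-0.004  106.0:-0.025,-0.006  110.5:-0.025,-0.008  115.0:-0.024,-0.010  119.5:-0.023,-0.012  124.0:-0.022,-0.014  128.5:-0.021,-0.015  133.0:-0.020,-0.017  137.5:-0.018,-0.019  142.0:-0.017,-0.020  146.5:-0.015,-0.021  151.0:-0.014,-0.022  155.5:-0.012,-0.023  160.0:-0.010,-0.024  164.5:-0.008,-0.025  169.0:-0.006,-0.025  173.5:-0.004,-0.026  178.0:-0.002,-0.026  182.5:0.000,-0.026  187.0:0.002,-0.026  191.5:0.004,-0.026  196.0:0.006,-0.025  200.5:0.008,-0.025  205.0:0.010,-0.024  209.5:0.012,-0.023  214.0:0.014,-0.022  218.5:0.015,-0.021  223.0:0.017,-0.020  227.5:0.019,-0.018  232.0:0.020,-0.017  236.5:0.021,-0.015  241.0:0.022,-0.014
```

Emit:
step_arm(motion=[-0.014,0.022,0,0,0,0,10,-0.015,0.021,0,0,0,0,10,0,0,0,0,0,0,10])

```text
t: 21.57
tool_pos: [599.5, -266.7, 256.3]
orientation: [0.987, 0.159, 0.002, 0.001]
wrist_force: [6.2, -0.8, 1.0]
finger_gap: 27.0
gripper_force: 30.0
```

Moving freely. I'll carry on.

Emit:
step_arm(motion=[-0.017,0.02,0,0,0,0,10,-0.019,0.018,0,0,0,0,10,0,0,0,0,0,0,10])

```text
t: 21.82
tool_pos: [592.5, -281.3, 256.3]
orientation: [0.987, 0.159, 0.002, 0.002]
wrist_force: [6.4, -1.7, 0.5]
finger_gap: 26.1
gripper_force: 30.0
```

```bash
python3 w.py
```

```text
21.8167 [ 592.5 -281.3  256.3] F [ 6.4 -1.7  0.5] gap 26.1 r 101.8 theta 48.2 yaw 18.3 [ 0.004 -0.003 -1.   ] [-0.01  0.71  0.77  1.48 -0.52  1.15 -0.41]
```

Emit:
step_arm(motion=[-0.02,0.017,0,0,0,0,10,-0.021,0.015,0,0,0,0,10,-0.022,0.014,0,0,0,0,10,0,0,0,0,0,0,10])

```text
t: 22.15
tool_pos: [578.0, -301.0, 256.2]
orientation: [0.987, 0.158, 0.001, 0.002]
wrist_force: [5.0, -3.3, 0.5]
finger_gap: 26.1
gripper_force: 30.0
```

Emit:
step_arm(motion=[-0.023,0.012,0,0,0,0,10,-0.024,0.01,0,0,0,0,10,-0.025,0.008,0,0,0,0,10,0,0,0,0,0,0,10])

```text
t: 22.48
tool_pos: [559.3, -316.3, 256.1]
orientation: [0.987, 0.158, 0.0, 0.002]
wrist_force: [3.6, -3.2, 0.5]
finger_gap: 26.6
gripper_force: 30.0
```

Emit:
step_arm(motion=[-0.025,0.006,0,0,0,0,10,-0.026,0.004,0,0,0,0,10,-0.026,0.002,0,0,0,0,10,0,0,0,0,0,0,10])

```text
t: 22.82
tool_pos: [538.3, -326.3, 255.9]
orientation: [0.987, 0.158, -0.0, 0.001]
wrist_force: [1.8, -5.2, 1.4]
finger_gap: 26.6
gripper_force: 30.0
```

Emit:
step_arm(motion=[-0.026,0,0,0,0,0,10,-0.026,-0.002,0,0,0,0,10,-0.026,-0.004,0,0,0,0,10,0,0,0,0,0,0,10])

```text
t: 23.15
tool_pos: [515.5, -331.2, 255.7]
orientation: [0.987, 0.158, -0.001, 0.001]
wrist_force: [1.0, -5.0, 2.2]
finger_gap: 26.5
gripper_force: 30.0
```

Emit:
step_arm(motion=[-0.025,-0.006,0,0,0,0,10,-0.025,-0.008,0,0,0,0,10,-0.024,-0.01,0,0,0,0,10,0,0,0,0,0,0,10])

```text
t: 23.48
tool_pos: [492.1, -330.6, 255.6]
orientation: [0.987, 0.159, -0.001, 0.0]
wrist_force: [0.1, -5.1, 2.2]
finger_gap: 26.6
gripper_force: 30.0
```

Emit:
step_arm(motion=[-0.023,-0.012,0,0,0,0,10,-0.022,-0.014,0,0,0,0,10,-0.021,-0.015,0,0,0,0,10,0,0,0,0,0,0,10])

```text
t: 23.82
tool_pos: [469.6, -324.6, 255.5]
orientation: [0.987, 0.159, -0.001, -0.0]
wrist_force: [-2.2, -4.6, 3.1]
finger_gap: 26.0
gripper_force: 30.0
```

Emit:
step_arm(motion=[-0.02,-0.017,0,0,0,0,10,-0.018,-0.019,0,0,0,0,10,-0.017,-0.02,0,0,0,0,10,0,0,0,0,0,0,10])

```text
t: 24.15
tool_pos: [448.8, -313.4, 255.4]
orientation: [0.987, 0.159, -0.001, -0.001]
wrist_force: [-3.0, -4.2, 3.8]
finger_gap: 26.2
gripper_force: 30.0
```

Emit:
step_arm(motion=[-0.015,-0.021,0,0,0,0,10,-0.014,-0.022,0,0,0,0,10,-0.012,-0.023,0,0,0,0,10,0,0,0,0,0,0,10])

```text
t: 24.48
tool_pos: [431.2, -297.6, 255.3]
orientation: [0.987, 0.159, -0.001, -0.001]
wrist_force: [-2.7, -2.8, 4.3]
finger_gap: 26.6
gripper_force: 30.0
```

Emit:
step_arm(motion=[-0.01,-0.024,0,0,0,0,10,-0.008,-0.025,0,0,0,0,10,-0.006,-0.025,0,0,0,0,10,0,0,0,0,0,0,10])

```text
t: 24.82
tool_pos: [419.8, -281.1, 255.9]
orientation: [0.987, 0.16, 0.001, 0.003]
wrist_force: [2.0, -7.9, -1.0]
finger_gap: 26.5
gripper_force: 30.0
```

Emit:
step_arm(motion=[-0.004,-0.026,0,0,0,0,10,-0.002,-0.026,0,0,0,0,10,0,0,0,0,0,0,10])

```text
t: 25.07
tool_pos: [417.2, -274.5, 257.7]
orientation: [0.987, 0.159, 0.005, 0.011]
wrist_force: [10.0, -23.0, -8.6]
finger_gap: 26.3
gripper_force: 30.0
```

```bash
python3 w.py
```

```text
25.0667 [ 417.2 -274.5  257.7] F [ 10.  -23.   -8.6] gap 26.3 r 97.6 theta 171.5 yaw 18.3 [ 0.013 -0.021 -1.   ] [-0.05  0.47  0.83  1.92 -0.43  0.91 -0.26]
```

The lag and the 25 N tangential force show the hard stop. I'll unload, open and rise.

Emit:
step_arm(motion=[0.002,0.012,0,0,0,0,10,0.001,0.01,0,0,0,0,10,0,0,0,0,0,0,10,0,0,0,0,0,0,94,0,0,0,0,0,0,94,0,0,0,0,0,0,94,0,0,0,0,0,0,94,0,0,0,0,0,0,94,0,0,0,0,0,0,94,0,0,-0.03,0,0,0,94,0,0,-0.05,0,0,0,94,0,0,-0.05,0,0,0,94,0,0,-0.06,0,0,0,94,0,0,-0.06,0,0,0,94,0,0,-0.06,0,0,0,94,0,0,-0.06,0,0,0,94,0,0,0,0,0,0,94,0,0,0,0,0,0,94])

```text
t: 26.57
tool_pos: [414.9, -271.5, 366.9]
orientation: [0.987, 0.16, 0.001, -0.0]
wrist_force: [0.6, 0.3, -0.0]
finger_gap: 94.1
gripper_force: 0.0
```

```bash
python3 w.py
python3 - <<'E'
from h import *
i=camera_info("wrist");w=camera("wrist")[:,:,::-1];j=camera("side")[:,:,::-1]
print(proj(i,[(504.3,-230.5,215),(409.3,-261.5,277)]))
f=cv2.resize(j[225:325,295:375],None,fx=4,fy=4,interpolation=2)
cv2.imwrite("pics/e.png",np.hstack([f,w[:, 130:530]]))
E
```

```text
26.5667 [ 414.9 -271.5  366.9] F [ 0.6  0.3 -0. ] gap 94.1 r 98.3 theta 173.7 yaw 18.4 [ 0.001  0.    -1.   ] [-0.12  0.36  0.91  1.74 -0.31  1.19 -0.37]
[[312.87233454  80.9282808 ]
 [310.38057078 211.12301963]]
```

View pics/e.png

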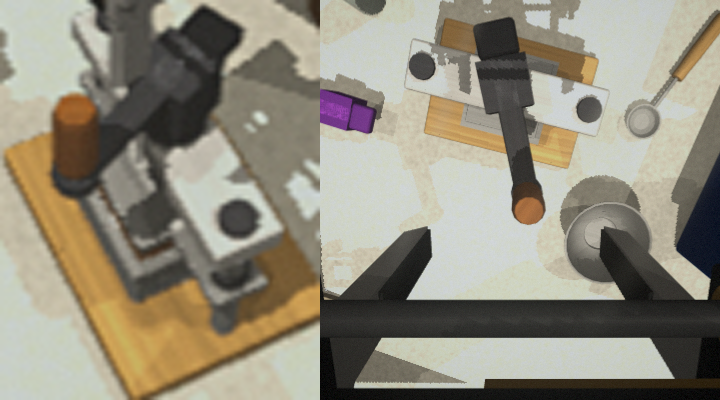

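Run:
```python
from h import *
a=camera_info("side");b=camera_info("wrist")
print(tri(ray(a,(313.8,252)),ray(b,(338,209))))
g=plane(b,(338,209),277);h=plane(b,(315,83),215);d=g-h;print(g,h,np.hypot(*d[:2]))
```

```text
[ 416.86675081 -280.50071011  274.94281309]
[ 417.0530425  -280.06238458  277.        ] [ 502.221201   -232.18711822  215.        ] 97.70187485283452
```

The grip top is at about 275 mm against 277 expected, so the crank is home. The hub is on the axis within 3 mm and the stop was felt. Handing in.

```bash
python3 -c "
from rig import env
print(env.sign_off())"
```

```text
the job is handed in; nothing more can be done
None
```

The crank is fitted home on the shaft and wound clockwise until it hit the hard stop, so the plate should be down on the follower. I let go of it and handed the job in at about 27 s, and the sign-off gave no verdict.

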